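Tip up the marker in a regrip cradle and stand it in the beaker

TASK

The marker pen lying on the worktop belongs upright in the white beaker, cap end down. Lay it in the V saddles of the tipping cradle with its black cap close against the foot plate, let go, and push the cradle's side lever over until the cradle stands up against its stop; then take the pen by its upper end and lower it into the beaker without dropping it. Leave the beaker standing where it is and do not disturb the other things.

Things in the scene. Friction and masses are not known exactly. Their poses are not given: they have to be found in the camera images.
- marker_mid (a point): Centre of the marker pen: round, 120 mm long, 12 mm thick, about 20 g, white barrel, black cap over 46 mm of one end. It lies on the worktop at the start (axis 6 mm up) and rolls easily. Its long axis is this point's y: cap end 60 mm along -y, plain tail end 60 mm along +y.
- marker_cap (a point): Centre of the pen's end face at the black cap (same axes as marker_mid).
- marker_tail (a point): Centre of the pen's plain tail end face (same axes as marker_mid).
- cradle_seat (a point): Where the pen's middle lies when the pen rests in the cradle, cap end on the foot plate. Turns with the cradle: x runs along the pen from cap to tail, y along the axle, z out of the open side of the V's (up when down). Foot plate face at x = -60 mm. V saddles (90 degrees, 12 mm long, 14 mm half width) centred at x = -44 and +14 mm; their top edges are 2 mm above the pen's axis.
- cradle_bar (a point): Centre of the black round cross bar (14 mm thick, 40 mm long, parallel to the axle) on the end of the cradle's side lever. It is 75 mm from the axle and 58 mm to the stand's +y of the pen. Cradle down: 37 mm to the stand's -x of the axle, 110 mm up. Pushed towards the stand's -x and then down, it moves in a circle about the axle to 72 mm to -x, 23 mm up.
- cradle (a joint): Angle of the cradle: 0 down (pen level), 1.35 rad at the stop, where the pen stands 13 degrees off upright, tail leaning to the stand's +x, resting on the saddles. Stiff hinge, stays wherever it is left; 2 to 4 N at the bar moves it. It starts at 0.
- stand: Fixed grey metal stand that carries the tipping cradle; origin on the worktop under the axle, axle along y, 45 mm up. The lowered cradle reaches 98 mm along +x (roughly away from the robot), the pen 132 mm. Between the saddles the pen is free for fingers from 34 to 80 mm along +x, the spine's top 28 mm below its axis; past 92 mm the tail is free. Cheeks 55 mm high at the axle, 20 to 28 mm to either side; a 26 mm high stop post under the lever.
- beaker: White open beaker, 59 mm across the rim, 73 mm high, loose, 120 g; origin at the centre of its underside, z up. Inside 42 mm wide at the floor (2 mm up), about 50 mm at the rim.
- tin: Bystander: small round grey tin, 55 mm wide, 16 mm high; origin under its centre.
- tweezers: Bystander: steel tweezers, 120 mm long; origin under the middle.
- driver: Bystander: small screwdriver, 141 mm long; origin under it near the middle.
- weight: Bystander: brass weight with a knob, 22 mm wide, 36 mm high; origin under its centre.
- reel_big: Bystander: reel, 68 mm wide, 13 mm high; origin under its centre.
- reel_small: Bystander: reel, 64 mm wide, 12 mm high; origin under its centre.

How it is judged:
On the way, in this order (a step that is already met when the one before it is completed fails the run):
1. the pen lies in both V saddles of the lowered cradle, its cap end within 10 mm of the foot plate, and is released (y of marker_mid in the frame of cradle_seat between -0.006 and 0.006 m and z of marker_mid in the frame of cradle_seat between -0.006 and 0.006 m and y of marker_cap in the frame of cradle_seat between -0.006 and 0.006 m and z of marker_cap in the frame of cradle_seat between -0.006 and 0.006 m and x of marker_cap in the frame of cradle_seat between -0.07 and -0.05 m and x of marker_mid in the frame of cradle_seat above -0.012 m and value of joint cradle below 0.1 rad and contact force between the fingers and marker below 0.05 N), for 0.2 s.
2. the cradle stands up at its stop (within 0.1 rad) with the pen still in it on its foot plate, not touched by the fingers (y of marker_mid in the frame of cradle_seat between -0.006 and 0.006 m and z of marker_mid in the frame of cradle_seat between -0.006 and 0.006 m and y of marker_cap in the frame of cradle_seat between -0.006 and 0.006 m and z of marker_cap in the frame of cradle_seat between -0.006 and 0.006 m and x of marker_cap in the frame of cradle_seat between -0.07 and -0.054 m and value of joint cradle above 1.25 rad and contact force between the fingers and marker below 0.05 N), for 0.2 s.
At the end, for the whole second after the job is handed in: The pen stands in the beaker, released and at rest: cap end at the bottom (less than 25 mm above the beaker's underside, within 30 mm of its middle), tail end up (more than 90 mm above the underside). The beaker stands upright (within 0.12 rad) within 40 mm of where it was (horizontal distance between marker_cap and beaker below 0.03 m and z of marker_cap in the frame of beaker below 0.025 m and z of marker_tail in the frame of beaker above 0.09 m and horizontal distance between marker_tail and beaker below 0.075 m and angle between beaker's own z axis and vertical below 0.12 rad and distance of beaker from where it was at the start of the episode below 0.04 m and height (world z) of beaker below 0.01 m and linear speed of marker below 0.03 m/s and contact force between the fingers and marker below 0.05 N); the robot touches nothing.
It fails at once if a bystander is moved more than 30 mm (distance of any of tin, tweezers, driver, weight, reel_big, reel_small from where it was at the start of the episode above 0.03 m).
It fails at once if the pen is dropped: it falls free, out of the fingers, faster than 0.9 m/s (from more than 40 mm) (linear speed of marker above 0.9 m/s and contact force between the fingers and marker below 0.05 N).
It fails at once if the beaker is tipped by more than 0.5 rad (angle between beaker's own z axis and vertical above 0.5 rad).
It also fails if it takes over 66 s, if anything falls off the work surface, if the arm or the gripper's body presses on something with over 40 N, if the wrist force passes 120 N, or if a joint passes its speed limit or range.

ROBOT

A 7-joint arm with a two-finger parallel gripper is mounted at the origin on a cart in front of the work surface, level with it; the furniture and walls round the work are solid. World frame = base frame: x ahead of the robot, y to its left, z up, the work surface at z = 0. Lengths are in m, angles in rad, forces in N, time in s.
With the tool pointing down it reaches from about 0.425 to 0.925 m from the base axis. Payload 6.8 kg.
Tool frame: the origin (TCP) lies midway between the tips of the shut fingers; the grasp point (between the pads) lies 19 mm behind it; z points along the fingers, y is the direction in which the jaws open and shut (so a half turn about z gives the same grasp; the last joint's range is limited). The gripper opens to 85 mm and grips with 20 to 120 N. Pads are 22 mm wide; open, the fingers measure 114 mm over their backs; the gripper's body (76 mm by 85 mm) begins 54 mm behind the grasp point. The pads swing forward as they close: fully open they stand 13 mm farther back than shut.
Start: joints at [1.213, 0.477, 0.022, 1.555, -0.011, 1.109, -0.083], TCP at [0.167, -0.654, 0.231] pointing down, gripper open.
Joint ranges: [-2.96, 2.96], [-0.34, 2.1], [-1.41, 1.46], [0.24, 2.44], [-1.37, 4.51], [0.17, 1.92], [-2.96, 2.96]. Speed limits (rad/s): [2.39, 2.39, 3.14, 3.14, 3.14, 3.14, 3.14].

INTERFACE

Orientations are given as a rotation vector (axis times angle).
In Python, from bench import r gives the robot as it stands. The module is installed in compiled form; this text tells all that it offers.
- The arm moves only by the tool apply_moves, never from a script. Its argument "plan" is a list that holds one entry, the list of rows, each a list of 7 numbers: the turn, a rotation vector about the tool's x, y, z scaled (see below), then the shift along the tool's x, y, z scaled (see below), then the closure, from -1 (fully open) to 1 (shut). In form: [[[wx, wy, wz, tx, ty, tz, grip], ...]]. A call has 1 to 12 rows; each row is the pose to reach, as a shift and turn from the pose commanded when the call began, along the tool's axes at that moment, turning the shorter way round; what a row does not reach only later rows make up. The controller multiplies each number of a shift by 0.4 m and each number of a turn by 180 degrees. A row lasts 1/12 s, in which the tool goes at most 41.7 mm and 7.16 degrees, less where a joint would pass 70% of its speed; a pose out of reach is approached as far as the arm can. A call with a number of a shift or a turn outside -1 to 1 is refused whole. A call with a gripper value outside its range is refused whole. The fingers move at their own pace and stop on an object; "force" is the grip in N (left out, the last holds). Time passes only in rows, so rows that repeat a pose let the fingers close. It gives the time, the measured TCP pose, the force and the opening at its end, in the units of the state.
- r.get_obs(): the state, without advancing time (a new reading comes with each control period).
- r.grab_frame(name): name is "scene" or "top" or "wrist"; returns a dict with "pixels" (480x640x3 uint8, blue, green, red), "fx", "fy", "cx", "cy" (pixels), "pose" (4x4, takes a point from camera to world coordinates). Camera axes: x right, y up, looking along -z (the intrinsics and any distortion apply to the point x, -y, -z); pixel columns grow to the right and rows downward; lengths in m; the calibration is good to about 2 mm. A picture is of the moment at which its call begins. There is no depth.
- r.hand_in(): hands the job in, once; it reports no verdict.
The state is a dict: "clock": time; "joints": joint angles; "qvel": joint speeds; "tau": joint torques, N m; "tcp_pos": TCP position; "orientation": TCP orientation; "contact_force": force on the tool from outside, world axes, zero at the start; "moment": the same for the moment, N m; "grip_width": finger opening in m.
Only numpy, scipy, OpenCV 4.12 (cv2) and the standard library are available. Lean on these libraries where they do the work, as an engineer would, in place of code of your own. Each camera call takes 0.05 s, during which the arm holds its last target. There are 200 camera calls.

## Working session

There is one attempt and no reset: what is moved stays moved. The work goes in short steps, Python scripts to look and compute and a tool call to move; the robot and the scene stay as the last step left them, time stands still between calls to the robot, and variables do not carry over. Pictures are saved under pics/ and viewed, on a budget of 10 in all, crops included, one or two more only if the job needs it, and the job is handed in when it is done.

Besides the shell and the picture viewer there is one more tool, called after ">>>" as name([rows], argument=value, ...), one row to a line, values as JSON. apply_moves: Moves the arm, as the interface text tells. Its arguments: {"type":"object","properties":{"plan":{"type":"array","items":{"type":"array","items":{"type":"array","items":{"type":"number","minimum":-1,"maximum":1}}}},"force":{"type":"number"}},"required":["plan"]}

```bash
mkdir -p pics; cat > h.py <<'E'
from bench import r
import cv2, numpy as np
from scipy.spatial.transform import Rotation as R
def snap(n,f):
    d=r.grab_frame(n); cv2.imwrite(f,d['pixels']); np.savez(f+'.npz',pixels=d['pixels'],K=[d['fx'],d['fy'],d['cx'],d['cy']],pose=d['pose']); return d
def ray(f,u,v,z):
    d=np.load(f+'.npz'); fx,fy,cx,cy=d['K']; P=d['pose']
    q=P[:3,:3]@np.array([(u-cx)/fx,-(v-cy)/fy,-1.]); o=P[:3,3]
    return o+q*(z-o[2])/q[2]
def proj(f,p):
    d=np.load(f+'.npz'); fx,fy,cx,cy=d['K']; P=d['pose']
    c=P[:3,:3].T@(np.array(p)-P[:3,3]); return np.array([cx-fx*c[0]/c[2], cy+fy*c[1]/c[2]])
E
python3 - <<'E'
from h import *
o=r.get_obs(); print(o)
for n in ['top','scene']:
    d=snap(n,f'pics/{n}0.png'); print(n,{k:(v if k!='pixels' else 0) for k,v in d.items()})
E
```

```text
{'clock': 0.0, 'joints': array([ 1.21287579,  0.47778447,  0.02236387,  1.55645269, -0.01146857,
        1.10929271, -0.08308081]), 'qvel': array([-0.00029591, -0.00144466,  0.00064851, -0.00062641, -0.00042275,
        0.00121213,  0.00032646]), 'tau': array([-1.17380412e-03, -5.96452904e+01,  1.60788663e+00, -2.81197894e+01,
        1.24062819e-02,  9.52763774e-03, -1.40285181e-05]), 'tcp_pos': array([ 0.16669695, -0.65348489,  0.23033615]), 'orientation': array([-3.11535825e+00, -3.91229589e-01,  6.21786298e-04]), 'contact_force': array([ 0.02840545, -1.18286336,  1.10042859]), 'moment': array([ 0.00247329, -0.00417066,  0.01089815]), 'grip_width': 0.08532256900192593}
top {'pixels': 0, 'fx': 557.4075523160033, 'fy': 557.4075523160033, 'cx': 328.2883648454372, 'cy': 246.000399068637, 'pose': array([[ 0.02582466,  0.98853054, -0.14879668,  0.29474804],
       [-0.99954281,  0.02787515,  0.01171119,  0.0120734 ],
       [ 0.0157246 ,  0.14842621,  0.98879846,  1.78140646],
       [ 0.        ,  0.        ,  0.        ,  1.        ]])}
scene {'pixels': 0, 'fx': 547.1766399891457, 'fy': 547.1766399891457, 'cx': 313.52635157829803, 'cy': 239.0772606727641, 'pose': array([[-0.80832748,  0.45079895, -0.37866475,  0.0224888 ],
       [-0.58847966, -0.59980699,  0.5421469 ,  0.75319534],
       [ 0.01727349,  0.66106874,  0.75012648,  1.13632976],
       [ 0.        ,  0.        ,  0.        ,  1.        ]])}
```

View pics/top0.png

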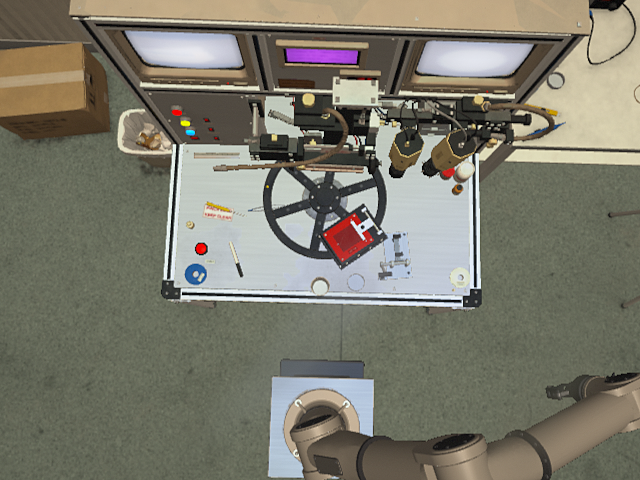

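View pics/scene0.png

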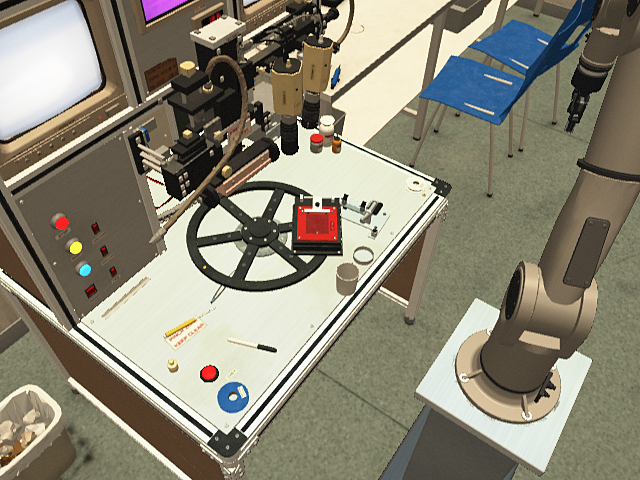

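The top view shows the pen from about (230,241) to (240,276) with its cap toward the robot, the beaker at (320,286), the tin at (356,282) and the stand at (397,255). The microscopes stand beyond the stand. I'll zoom in on the parts that matter.

```bash
python3 - <<'E'
from h import *
a=cv2.imread('pics/top0.png'); b=cv2.imread('pics/scene0.png')
A=cv2.resize(a[225:305,300:420],None,fx=6,fy=6,interpolation=cv2.INTER_CUBIC)[:, :720]
cv2.imwrite('pics/c1.png',A)   # 720x480
B=cv2.resize(b[170:310,290:430],None,fx=4,fy=4,interpolation=cv2.INTER_CUBIC)
cv2.imwrite('pics/c2.png',B)
f='pics/top0.png'
for n,u,v,z in [('pt',230,241,.006),('pc',240,276,.006),('beakerrim',320,286,.073),('tin',356,282,.016),('st',397,255,.05)]: print(n,ray(f,u,v,z).round(3))
for n,u,v,z in [('pt',229,339,.006),('pc',276,350,.006)]: print(n,ray('pics/scene0.png',u,v,z).round(3))
# pen by thresholds
m=a[235:282,222:248].astype(int).sum(2); print(m[::2,::1]//3)
E
```

```text
pt [0.569 0.308 0.006]
pc [0.457 0.27  0.006]
beakerrim [0.427 0.014 0.073]
tin [ 0.447 -0.1    0.016]
st [ 0.533 -0.225  0.05 ]
pt [0.568 0.311 0.006]
pc [0.46  0.268 0.006]
[[194 194 194 195 194 197 195 192 193 191 192 193 193 195 193 195 194 197
  198 202 200 198 200 200 199 201]
 [196 194 196 195 197 195 195 193 196 196 193 193 193 194 196 196 202 204
  204 201 199 200 199 200 201 201]
 [196 197 196 197 195 199 196 196 196 196 194 192 193 192 192 199 202 202
  198 200 201 200 201 200 199 202]
 [196 195 195 196 195 195 198 201 205 191 197 194 193 195 198 197 199 200
  200 201 201 198 200 200 202 199]
 [196 195 195 196 196 200 191 164 218 201 166 199 199 197 196 200 200 200
  200 200 200 200 200 200 200 201]
 [198 196 195 197 199 197 194 178 203 223 198 160 205 203 201 202 203 202
  202 200 201 201 201 202 202 201]
 [198 199 197 197 199 196 198 188 161 217 218 186 164 203 202 199 200 200
  200 199 199 199 199 198 199 198]
 [195 195 196 198 199 200 199 201 196 178 219 206 175 205 205 204 203 204
  204 201 200 201 201 201 201 201]
 [193 191 194 193 193 195 195 197 192 174 199 221 194
[... 991 characters left out ...]
25  29  42
   46 122 214 201 198 200 199 200]
 [197 197 197 198 197 198 198 197 198 200 201 200 202 202 211 204  68  40
   44  78 187 210 203 201 202 201]
 [198 199 199 199 200 200 200 200 199 198 198 198 200 200 205 205 173  54
   47  44 105 218 201 196 199 198]
 [198 198 199 199 199 199 197 197 198 198 200 203 202 205 205 206 207 160
   22  31  53 152 210 203 202 203]
 [197 196 199 197 197 195 197 195 196 196 198 198 199 201 200 198 202 201
  161 156 172 209 201 198 199 199]
 [197 198 199 200 199 198 197 197 196 196 198 200 199 202 201 200 202 202
  203 203 203 201 200 201 201 200]
 [202 202 204 204 203 203 203 200 203 203 202 205 205 203 202 205 204 202
  203 202 202 203 203 204 203 203]]
```

View pics/c1.png

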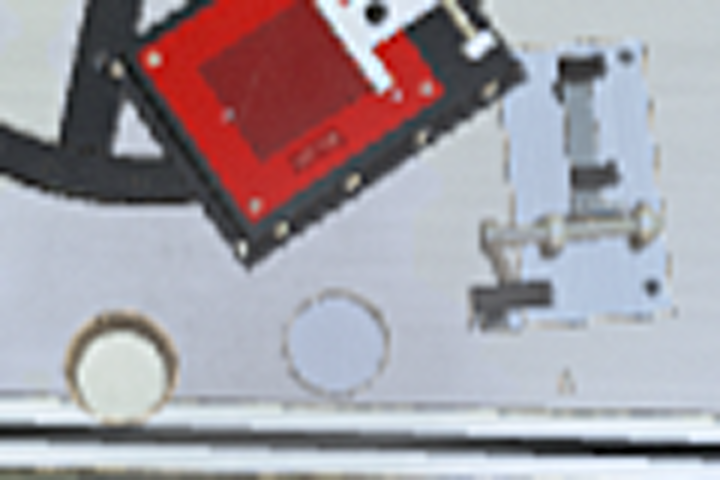

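View pics/c2.png

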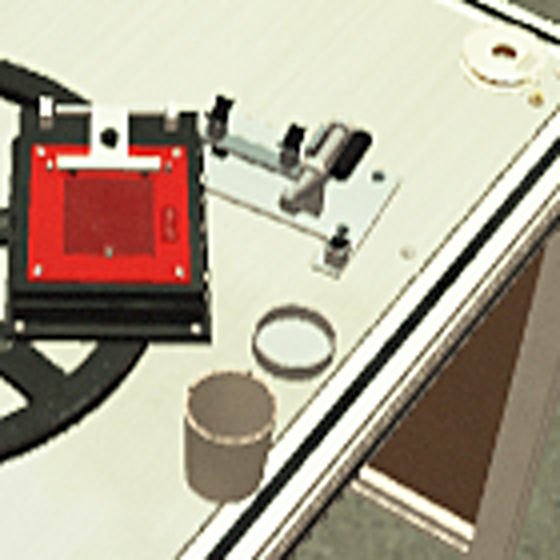

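The crops show the saddles at top-view pixels (397,236) and (399,254), the bar at (385,274), the beaker rim at (320,286) and the tin at (356,282). The pen's tail points away from the robot, so it only needs a small turn. Next I'll go over the stand and take a wrist view.

```bash
cat >> h.py <<'E'
def goal(p, yaw_y=None, Rt=None, o=None):
    """shift/turn numbers from the present pose; yaw_y: world angle (deg) of tool y, tool down"""
    o=o or r.get_obs(); R0=R.from_rotvec(o['orientation'])
    if Rt is None:
        if yaw_y is None: Rt=R0
        else:
            a=np.radians(yaw_y); y=np.array([np.cos(a),np.sin(a),0]); z=np.array([0,0,-1.])
            Rt=R.from_matrix(np.c_[np.cross(y,z),y,z])
    w=(R0.inv()*Rt).as_rotvec()/np.pi; t=R0.inv().apply(np.array(p)-o['tcp_pos'])/0.4
    print('turn',w.round(4),'shift',t.round(4))
def tri(fs,uvs):
    A=[];b=[]
    for f,(u,v) in zip(fs,uvs):
        d=np.load(f+'.npz');o=d['pose'][:3,3];q=ray(f,u,v,0)-o;q/=np.linalg.norm(q)
        M=np.eye(3)-np.outer(q,q);A.append(M);b.append(M@o)
    x=np.linalg.lstsq(np.vstack(A),np.hstack(b),rcond=None)[0]
    return x.round(4),[ (proj(f,x)-uv).round(1) for f,uv in zip(fs,uvs)]
E
python3 - <<'E'
from h import *
fs=['pics/top0.png','pics/scene0.png']
print('far',tri(fs,[(397,236.3),(344.5,199.)]),'near',tri(fs,[(399,254.2),(363,206)]),'bar',tri(fs,[(385.3,274.5),(381,208)]))
goal([.42,-.25,.33])
E
```

```text
far (array([ 0.5982, -0.2262,  0.0293]), [array([-0.3, -0.7]), array([0.9, 0.2])]) near (array([ 0.54  , -0.2331,  0.0306]), [array([-0.2, -0.6]), array([0.7, 0.1])]) bar (array([ 0.4629, -0.182 ,  0.1117]), [array([0.2, 0.4]), array([-0.5, -0.1])])
turn [0. 0. 0.] shift [ 0.863  -0.8214 -0.2477]
```

>>> apply_moves([
  [[0, 0, 0, 0.4, -0.4, -0.25, -1], [0, 0, 0, 0.86, -0.82, -0.25, -1], [0, 0, 0, 0.86, -0.82, -0.25, -1], [0, 0, 0, 0.86, -0.82, -0.25, -1], [0, 0, 0, 0.86, -0.82, -0.25, -1], [0, 0, 0, 0.86, -0.82, -0.25, -1], [0, 0, 0, 0.86, -0.82, -0.25, -1], [0, 0, 0, 0.86, -0.82, -0.25, -1], [0, 0, 0, 0.86, -0.82, -0.25, -1], [0, 0, 0, 0.86, -0.82, -0.25, -1], [0, 0, 0, 0.86, -0.82, -0.25, -1], [0, 0, 0, 0.86, -0.82, -0.25, -1]],
])

```text
clock: 1.1
tcp_pos: [0.4209, -0.2473, 0.332]
orientation: [-3.116, -0.397, -0.002]
contact_force: [1.5, -0.3, 0.6]
grip_width: 0.085
```

```bash
python3 - <<'E'
from h import *
d=snap('wrist','pics/w1.png'); print(r.get_obs()['joints'].round(3)); print(d['pose'].round(3),d['fx'],d['cx'],d['cy'])
E
```

```text
[ 0.647  0.093 -0.271  1.84   0.023  1.21  -0.941]
[[ 0.25   0.932  0.264  0.487]
 [-0.968  0.241  0.068 -0.229]
 [-0.001 -0.272  0.962  0.474]
 [ 0.     0.     0.     1.   ]] 337.4436424705458 326.5073968397729 238.22975223328538
```

View pics/w1.png

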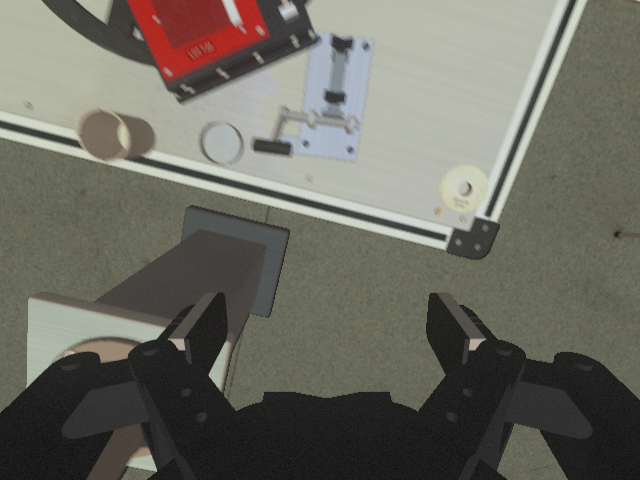

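The wrist view shows the saddles at about (342,43) and (334,97), the bar at (272,147), the axle ends at (285,112) and (352,125), and the beaker rim at (105,134).

```bash
python3 - <<'E'
from h import *
fs=['pics/top0.png','pics/w1.png']
print('far',tri(fs,[(397,236.3),(342,43)]),'near',tri(fs,[(399,254.2),(334,97)]),'bar',tri(fs,[(385.3,274.5),(272,147)]))
f='pics/w1.png'
for z in (.05,.065,.08): print(z,'sadd',ray(f,342,43,z).round(3),ray(f,334,97,z).round(3),'top',ray(fs[0],397,236.3,z).round(3),ray(fs[0],399,254.2,z).round(3),'axle',ray(f,285,112,z).round(3),ray(f,352,125,z).round(3))
goal([.50,.28,.25],-71.)
goal([.45,.05,.33],-72.)
E
```

```text
far (array([ 0.5866, -0.2197,  0.0854]), [array([ 0. , -0.1]), array([-0.2,  0.3])]) near (array([ 0.5322, -0.2254,  0.0893]), [array([-0.1, -0.7]), array([-0.3,  2.2])]) bar (array([ 0.4664, -0.1787,  0.1207]), [array([-0.6, -1.1]), array([1.1, 3.6])])
0.05 sadd [ 0.596 -0.219  0.05 ] [ 0.539 -0.225  0.05 ] top [ 0.592 -0.224  0.05 ] [ 0.536 -0.231  0.05 ] axle [ 0.509 -0.173  0.05 ] [ 0.515 -0.253  0.05 ]
0.065 sadd [ 0.592 -0.219  0.065] [ 0.537 -0.225  0.065] top [ 0.59  -0.222  0.065] [ 0.533 -0.229  0.065] axle [ 0.508 -0.175  0.065] [ 0.514 -0.253  0.065]
0.08 sadd [ 0.588 -0.22   0.08 ] [ 0.536 -0.225  0.08 ] top [ 0.587 -0.22   0.08 ] [ 0.531 -0.227  0.08 ] axle [ 0.507 -0.177  0.08 ] [ 0.513 -0.252  0.08 ]
turn [-0.0002 -0.0013 -0.0228] shift [ 0.5185 -1.2145  0.2106]
turn [-0.0002 -0.0013 -0.0173] shift [ 0.2507 -0.6911  0.0091]
```

>>> apply_moves([
  [[0, 0, -0.02, 0.25, -0.69, 0, -1], [0, 0, -0.02, 0.25, -0.69, 0, -1], [0, 0, -0.02, 0.25, -0.69, 0, -1], [0, 0, -0.02, 0.25, -0.69, 0, -1], [0, 0, -0.02, 0.25, -0.69, 0, -1], [0, 0, -0.02, 0.25, -0.69, 0, -1], [0, 0, -0.02, 0.25, -0.69, 0, -1], [0, 0, -0.02, 0.25, -0.69, 0, -1], [0, 0, -0.02, 0.25, -0.69, 0, -1]],
])

```text
clock: 1.9
tcp_pos: [0.4475, 0.0433, 0.3312]
orientation: [-3.102, -0.498, 0.0]
contact_force: [0.4, -1.4, 0.4]
grip_width: 0.0856
```

```bash
python3 - <<'E'
from h import *
print(r.get_obs()['tcp_pos'],r.get_obs()['joints'].round(2))
goal([.48,.28,.22],-71.)
E
```

```text
[0.44752293 0.04332593 0.33115847] [ 0.32  0.04 -0.57  1.9   0.02  1.2  -1.51]
turn [-0.0001  0.     -0.0042] shift [ 0.2623 -0.5364  0.2781]
```

>>> apply_moves([
  [[0, 0, -0.004, 0.262, -0.536, 0.278, -0.3], [0, 0, -0.004, 0.262, -0.536, 0.278, -0.3], [0, 0, -0.004, 0.262, -0.536, 0.278, -0.3], [0, 0, -0.004, 0.262, -0.536, 0.278, -0.3], [0, 0, -0.004, 0.262, -0.536, 0.278, -0.3], [0, 0, -0.004, 0.262, -0.536, 0.278, -0.3], [0, 0, -0.004, 0.262, -0.536, 0.278, -0.3], [0, 0, -0.004, 0.262, -0.536, 0.278, -0.3], [0, 0, -0.004, 0.262, -0.536, 0.278, -0.3], [0, 0, -0.004, 0.262, -0.536, 0.278, -0.3]],
])

```text
clock: 2.73
tcp_pos: [0.4825, 0.2747, 0.22]
orientation: [3.099, 0.504, -0.0]
contact_force: [1.0, -0.8, 0.1]
grip_width: 0.0551
```

```bash
python3 - <<'E'
from h import *
d=snap('wrist','pics/w2.png'); print(r.get_obs()['tcp_pos'],r.get_obs()['grip_width'])
E
```

```text
[0.4826056  0.27467748 0.22043076] 0.055168920520534084
```

View pics/w2.png

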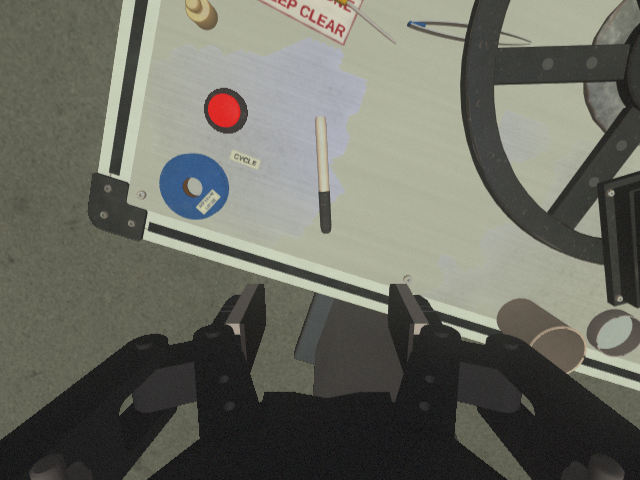

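The wrist view shows the pen from its tail at (320,116) to its cap end at (326,233), nearly aligned with the tool.

```bash
python3 - <<'E'
from h import *
f='pics/w2.png'
t=ray(f,320.5,116.5,.006);c=ray(f,325.7,233,.006);v=(t-c);L=np.linalg.norm(v[:2]);a=np.degrees(np.arctan2(v[1],v[0]))
print(t.round(4),c.round(4),L,a)
g=c+v/L*.047
print(g.round(4)); goal([g[0],g[1],.08],a-90); goal([g[0],g[1],.003],a-90)
E
```

```text
[0.5693 0.3105 0.006 ] [0.4572 0.2677 0.006 ] 0.11998840246024277 20.87410850552012
[0.5011 0.2845 0.006 ]
turn [ 0.0005 -0.0001 -0.0135] shift [ 0.0514 -0.0091  0.3511]
turn [ 0.0005 -0.0001 -0.0135] shift [ 0.0513 -0.0094  0.5436]
```

>>> apply_moves([
  [[0, 0, -0.0135, 0.0514, -0.009, 0.2, -0.3], [0, 0, -0.0135, 0.0514, -0.009, 0.3, -0.3], [0, 0, -0.0135, 0.0514, -0.009, 0.4, -0.3], [0, 0, -0.0135, 0.0514, -0.009, 0.45, -0.3], [0, 0, -0.0135, 0.0514, -0.009, 0.5, -0.3], [0, 0, -0.0135, 0.0514, -0.009, 0.53, -0.3], [0, 0, -0.0135, 0.0514, -0.009, 0.541, -0.3], [0, 0, -0.0135, 0.0514, -0.009, 0.541, -0.3], [0, 0, -0.0135, 0.0514, -0.009, 0.541, -0.3]],
])

```text
clock: 3.53
tcp_pos: [0.5015, 0.2877, 0.0059]
orientation: [-3.088, -0.573, -0.005]
contact_force: [0.9, -0.3, 0.2]
grip_width: 0.0551
```

```bash
python3 - <<'E'
from h import *
goal([.5011,.2845,.003],-69.1); print(r.get_obs()['tcp_pos'],r.get_obs()['contact_force'])
E
```

```text
turn [-0.0001 -0.0011  0.0006] shift [-0.0038  0.007   0.0073]
[0.50149322 0.28765707 0.00594018] [ 0.88449809 -0.34700806  0.21621489]
```

>>> apply_moves([
  [[0, 0, 0, -0.003, 0.006, 0.005, -0.3], [0, 0, 0, -0.003, 0.006, 0.005, -0.3], [0, 0, 0, -0.003, 0.006, 0.005, 1], [0, 0, 0, -0.003, 0.006, 0.005, 1], [0, 0, 0, -0.003, 0.006, 0.005, 1], [0, 0, 0, -0.003, 0.006, 0.005, 1], [0, 0, 0, -0.003, 0.006, 0.005, 1], [0, 0, 0, -0.003, 0.006, 0.005, 1], [0, 0, 0, -0.003, 0.006, 0.005, 1], [0, 0, 0, -0.003, 0.006, 0.005, 1]],
], force=30)

```text
clock: 4.37
tcp_pos: [0.4998, 0.2846, 0.002]
orientation: [3.089, 0.574, 0.001]
contact_force: [-0.5, -0.2, 4.6]
grip_width: 0.0103
```

```bash
python3 - <<'E'
from h import *
o=r.get_obs(); goal([o['tcp_pos'][0],o['tcp_pos'][1],.25]); print(o['tcp_pos'],o['contact_force'],o['grip_width'])
E
```

```text
turn [0. 0. 0.] shift [ 2.000e-04  1.000e-04 -6.199e-01]
[0.49983416 0.28460138 0.00202552] [-0.54812844 -0.24873229  4.57929287] 0.010294702749348496
```

>>> apply_moves([
  [[0, 0, 0, 0, 0, -0.05, 1], [0, 0, 0, 0, 0, -0.15, 1], [0, 0, 0, 0, 0, -0.3, 1], [0, 0, 0, 0, 0, -0.45, 1], [0, 0, 0, 0, 0, -0.62, 1], [0, 0, 0, 0, 0, -0.62, 1], [0, 0, 0, 0, 0, -0.62, 1], [0, 0, 0, 0, 0, -0.62, 1], [0, 0, 0, 0, 0, -0.62, 1]],
])

```text
clock: 5.12
tcp_pos: [0.5001, 0.2848, 0.2508]
orientation: [-3.088, -0.574, -0.004]
contact_force: [0.8, -1.0, -1.0]
grip_width: 0.0102
```

```bash
python3 - <<'E'
from h import *
o=r.get_obs(); print(o['tcp_pos'],o['contact_force'],o['grip_width'])
goal([.46,-.10,.27],-80)
E
```

```text
[0.50012673 0.284797   0.25075558] [ 0.7893778  -0.97805127 -1.04598092] 0.010247887028364436
turn [-0.0001 -0.0008  0.0614] shift [-0.439   0.8618 -0.0492]
```

>>> apply_moves([
  [[0, 0, 0.08, -0.44, 0.86, -0.05, 1], [0, 0, 0.08, -0.44, 0.86, -0.05, 1], [0, 0, 0.08, -0.44, 0.86, -0.05, 1], [0, 0, 0.08, -0.44, 0.86, -0.05, 1], [0, 0, 0.08, -0.44, 0.86, -0.05, 1], [0, 0, 0.08, -0.44, 0.86, -0.05, 1], [0, 0, 0.08, -0.44, 0.86, -0.05, 1], [0, 0, 0.08, -0.44, 0.86, -0.05, 1], [0, 0, 0.08, -0.44, 0.86, -0.05, 1], [0, 0, 0.08, -0.44, 0.86, -0.05, 1], [0, 0, 0.08, -0.44, 0.86, -0.05, 1], [0, 0, 0.08, -0.44, 0.86, -0.05, 1]],
])

```text
clock: 6.12
tcp_pos: [0.458, -0.1002, 0.2681]
orientation: [-3.135, -0.179, 0.004]
contact_force: [-0.4, 1.1, -0.2]
grip_width: 0.01
```

```bash
python3 - <<'E'
from h import *
o=r.get_obs(); print(o['tcp_pos'],o['contact_force'],o['grip_width'],o['joints'].round(2))
goal([.51,-.21,.23],-84)
E
```

```text
[ 0.45799081 -0.10015649  0.26806788] [-0.36499939  1.06672768 -0.15758632] 0.009979823647594055 [ 0.52  0.13 -0.47  1.96  0.07  1.07 -1.44]
turn [-0.0004  0.0009  0.003 ] shift [0.0981 0.2878 0.0945]
```

>>> apply_moves([
  [[0, 0, 0.003, 0.098, 0.288, 0.095, 1], [0, 0, 0.003, 0.098, 0.288, 0.095, 1], [0, 0, 0.003, 0.098, 0.288, 0.095, 1], [0, 0, 0.003, 0.098, 0.288, 0.095, 1], [0, 0, 0.003, 0.098, 0.288, 0.095, 1], [0, 0, 0.003, 0.098, 0.288, 0.095, 1]],
])

```text
clock: 6.62
tcp_pos: [0.5115, -0.2073, 0.2306]
orientation: [-3.135, -0.172, 0.003]
contact_force: [0.4, 0.9, -0.6]
grip_width: 0.0102
```

```bash
python3 - <<'E'
from h import *
o=r.get_obs(); print(o['tcp_pos'],o['contact_force'],o['grip_width'])
snap('wrist','pics/w3.png'); snap('scene','pics/s3.png');snap('top','pics/t3.png')
E
```

```text
[ 0.51145061 -0.20725775  0.23058875] [ 0.40331403  0.89455348 -0.62261963] 0.010167745005610214
```

View pics/w3.png

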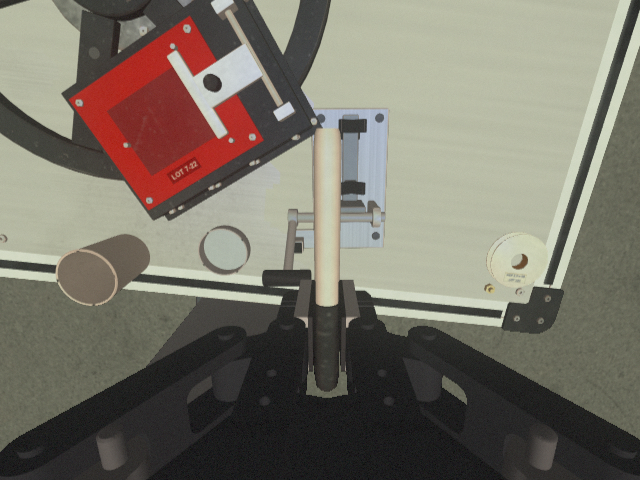

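The pen is held square in the jaws, with its tail at (327,127) and the cap junction at the pads. The stand is ahead and to the right. I'll crop closer on the stand.

```bash
python3 - <<'E'
from h import *
a=cv2.imread('pics/w3.png'); cv2.imwrite('pics/c3.png',cv2.resize(a[95:245,270:400],None,fx=4,fy=4,interpolation=cv2.INTER_CUBIC))
o=r.get_obs(); Rt=R.from_rotvec(o['orientation'])
for x in (.073,-.047):
  for z in (-.004,-.008): print(x,z,proj('pics/w3.png',o['tcp_pos']+Rt.apply([x,0,z])).round(1))
E
```

```text
0.073 -0.004 [328.4 131. ]
0.073 -0.008 [328.5 130.7]
-0.047 -0.004 [328.3 391.8]
-0.047 -0.008 [328.4 397.8]
```

View pics/c3.png

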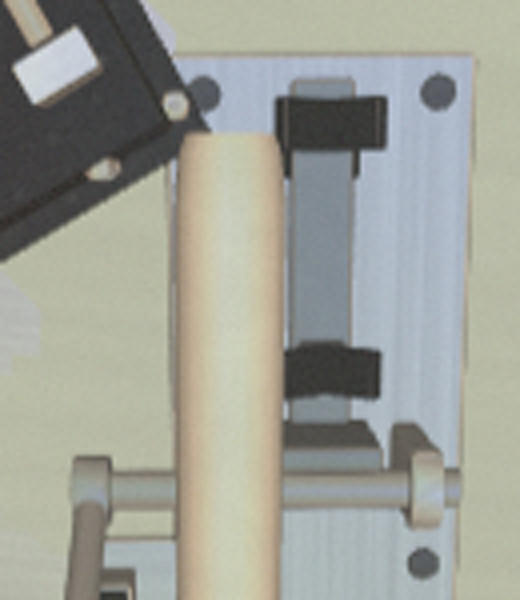

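The crop shows the far saddle's top between x=339 and 366 and y=119 and 132, the near saddle's right edge at x=365 and y=182 to 194, and the axle at y≈217. I'll fit the stand pose to these.

```bash
cat > fit.py <<'E'
from h import *
from scipy.optimize import least_squares
w='pics/w3.png'
ob=[(w,(92,-14,'h'),(366.5,119.2)),(w,(92,14,'h'),(339.3,119)),(w,(80,-14,'h'),(366.5,132.2)),(w,(34,-14,'h'),(365,182)),(w,(22,-14,'h'),(365,194.3)),
 (w,(57,0,'s'),(350.2,157.5)),(w,(0,-10,45),(None,217.5)),(w,(-37,78,110),(263,277)),('pics/w1.png',(-37,58,110),(272,147)),('pics/top0.png',(-37,58,110),(385.3,274.5)),
 ('pics/top0.png',(86,0,'h'),(397,236.3)),('pics/top0.png',(28,0,'h'),(399,254.2)),('pics/w1.png',(86,0,'h'),(342,43)),('pics/w1.png',(28,0,'h'),(334,97))]
def res(q,full=False):
    X,Y,p,H=q;out=[]
    for f,m,uv in ob:
        z=m[2]/1000 if not isinstance(m[2],str) else (H+.002 if m[2]=='h' else H-.028)
        P=np.array([X+(m[0]*np.cos(p)-m[1]*np.sin(p))/1000,Y+(m[0]*np.sin(p)+m[1]*np.cos(p))/1000,z])
        e=proj(f,P)-[uv[0] or proj(f,P)[0],uv[1]]; out+=list(e)
    return np.array(out)
s=least_squares(res,[.5,-.23,.1,.07],loss='soft_l1')
X,Y,p,H=s.x
print(s.x,np.degrees(p)); print(res(s.x).reshape(-1,2).round(1).tolist())
E
python3 fit.py
```

```text
[ 0.51133748 -0.22980194  0.11245799  0.04243288] 6.443368332384825
[[0.7, -0.6], [-2.7, -0.3], [0.3, 0.1], [0.4, 0.3], [0.0, 0.4], [-0.9, -1.0], [0.0, -0.5], [-1.6, 0.2], [0.8, 1.1], [-1.8, -1.3], [-1.6, -1.1], [-1.7, -0.9], [1.0, 0.8], [1.4, 1.1]]
```

```bash
cat >> fit.py <<'E'
print('--- W free')
def res2(q):
    W=q[4]; global ob
    sv=ob; ob=[(f,(m[0],np.sign(m[1])*W*1000 if abs(m[1])==14 else m[1],m[2]),uv) for f,m,uv in sv]
    e=res(q[:4]); ob=sv; return e
s=least_squares(res2,list(s.x)+[.014],loss='soft_l1',x_scale=[.01,.01,.05,.01,.003]); print(s.x.round(4)); print(res2(s.x).reshape(-1,2).round(1).tolist())
print('sd',np.sqrt(np.diag(np.linalg.inv(s.jac.T@s.jac))).round(4))
X,Y,p,H,W=s.x
img=cv2.imread('pics/scene0.png')
for Ht in (H,.06,.075):
  for m in [(86,14),(86,-14),(28,14),(28,-14)]:
    P=[X+(m[0]*np.cos(p)-m[1]*np.sin(p))/1000,Y+(m[0]*np.sin(p)+m[1]*np.cos(p))/1000,Ht+.002]
    print(round(Ht,3),m,((proj('pics/scene0.png',P)-[290,170])*4).round(0))
E
python3 fit.py
```

```text
[ 0.51133748 -0.22980194  0.11245799  0.04243288] 6.443368332384825
[[0.7, -0.6], [-2.7, -0.3], [0.3, 0.1], [0.4, 0.3], [0.0, 0.4], [-0.9, -1.0], [0.0, -0.5], [-1.6, 0.2], [0.8, 1.1], [-1.8, -1.3], [-1.6, -1.1], [-1.7, -0.9], [1.0, 0.8], [1.4, 1.1]]
--- W free
[ 0.5114 -0.2304  0.1115  0.0443  0.0127]
[[0.2, -0.7], [-0.4, -0.4], [-0.2, 0.1], [-0.1, 0.6], [-0.4, 0.8], [-0.2, -0.9], [0.0, -0.5], [-0.9, 0.2], [1.3, 1.2], [-1.6, -1.3], [-1.3, -1.2], [-1.4, -1.0], [1.6, 0.5], [2.0, 1.0]]
sd [0.0004 0.0006 0.007  0.0035 0.0006]
0.044 (86, 14) [211. 117.]
0.044 (86, -14) [229.  93.]
0.044 (28, 14) [284. 146.]
0.044 (28, -14) [302. 122.]
0.06 (86, 14) [212. 101.]
0.06 (86, -14) [231.  77.]
0.06 (28, 14) [286. 130.]
0.06 (28, -14) [304. 106.]
0.075 (86, 14) [214.  85.]
0.075 (86, -14) [232.  62.]
0.075 (28, 14) [288. 115.]
0.075 (28, -14) [306.  91.]
```

```bash
python3 - <<'E'
from h import *
fs=['pics/top0.png','pics/w3.png']
print('corner',tri(fs,[(387.5,237.5),(321,126)]),'white',tri(fs,[(379.7,232.3),(283,112)]))
p=.1115;c,s=np.cos(p),np.sin(p);S=np.array([.5114,-.2304])
def st(x,y): return S+np.array([c*x-s*y,s*x+c*y])
for q in [tri(fs,[(387.5,237.5),(321,126)])[0][:2]]: d=q-S; print('corner stand',c*d[0]+s*d[1],-s*d[0]+c*d[1])
g=st(.060,0); print(g, 'bar0',st(-.037,.058),'bar1',st(-.072,.058))
for z in (.1,.055,.042,.040): goal([*g,z],np.degrees(p)-90)
E
```

```text
corner (array([ 0.5914, -0.1938,  0.04  ]), [array([-0.6, -0.7]), array([1.8, 2.5])]) white (array([ 0.5967, -0.1639,  0.0974]), [array([-0.2, -0.5]), array([0.8, 2.2])])
corner stand 0.083575674449178 0.027471196558668982
[ 0.57102742 -0.22372385] bar0 [ 0.46817615 -0.17687712] bar1 [ 0.43339349 -0.18077154]
turn [-0.0001 -0.0001 -0.0004] shift [0.1432 0.0571 0.33  ]
turn [-0.0001 -0.0001 -0.0004] shift [0.1431 0.0571 0.4425]
turn [-0.0001 -0.0001 -0.0004] shift [0.1431 0.0571 0.475 ]
turn [-0.0001 -0.0001 -0.0004] shift [0.1431 0.0571 0.48  ]
```

>>> apply_moves([
  [[0, 0, 0, 0.143, 0.057, 0, 1], [0, 0, 0, 0.143, 0.057, 0.1, 1], [0, 0, 0, 0.143, 0.057, 0.2, 1], [0, 0, 0, 0.143, 0.057, 0.28, 1], [0, 0, 0, 0.143, 0.057, 0.33, 1], [0, 0, 0, 0.143, 0.057, 0.37, 1], [0, 0, 0, 0.143, 0.057, 0.4, 1], [0, 0, 0, 0.143, 0.057, 0.42, 1], [0, 0, 0, 0.143, 0.057, 0.435, 1], [0, 0, 0, 0.143, 0.057, 0.435, 1]],
])

```text
clock: 7.6
tcp_pos: [0.5705, -0.2258, 0.0574]
orientation: [-3.137, -0.168, 0.001]
contact_force: [-0.5, 0.6, -0.7]
grip_width: 0.0101
```

```bash
python3 - <<'E'
from h import *
o=r.get_obs(); print(o['contact_force'],o['grip_width'])
goal([.571,-.2237,.042],-83.6)
E
```

```text
[-0.54751178  0.55589568 -0.68685689] 0.010053749829735245
turn [-0.0001  0.0001 -0.0014] shift [ 0.0018 -0.0051  0.0385]
```

>>> apply_moves([
  [[0, 0, -0.001, 0.002, -0.005, 0, 1], [0, 0, -0.001, 0.002, -0.005, 0.015, 1], [0, 0, -0.001, 0.002, -0.005, 0.025, 1], [0, 0, -0.001, 0.002, -0.005, 0.032, 1], [0, 0, -0.001, 0.002, -0.005, 0.036, 1], [0, 0, -0.001, 0.002, -0.005, 0.036, 1]],
])

```text
clock: 8.1
tcp_pos: [0.5709, -0.2242, 0.0429]
orientation: [-3.137, -0.172, 0.001]
contact_force: [0.3, 1.1, 0.4]
grip_width: 0.0104
```

```bash
python3 - <<'E'
from h import *
o=r.get_obs(); print(o['contact_force'],o['moment'],o['tcp_pos']); snap('wrist','pics/w4.png'); snap('scene','pics/s4.png')
goal([.571,-.2237,.040],-83.6)
a=cv2.imread('pics/w4.png')[60:420,170:500]; b=cv2.imread('pics/s4.png')[170:260,320:410]
cv2.imwrite('pics/c4.png',np.hstack([cv2.resize(a,(440,480)),cv2.resize(b,(360,480)[:1]+(360,),interpolation=2) if 0 else cv2.copyMakeBorder(cv2.resize(b,(360,360),interpolation=2),60,60,0,0,0)]))
E
```

```text
[0.30572998 1.11642496 0.35958505] [-0.00981277  0.03054799 -0.05534666] [ 0.57090793 -0.22416535  0.04287567]
turn [ 0.     -0.     -0.0006] shift [-0.0004 -0.0014  0.0083]
```

View pics/c4.png

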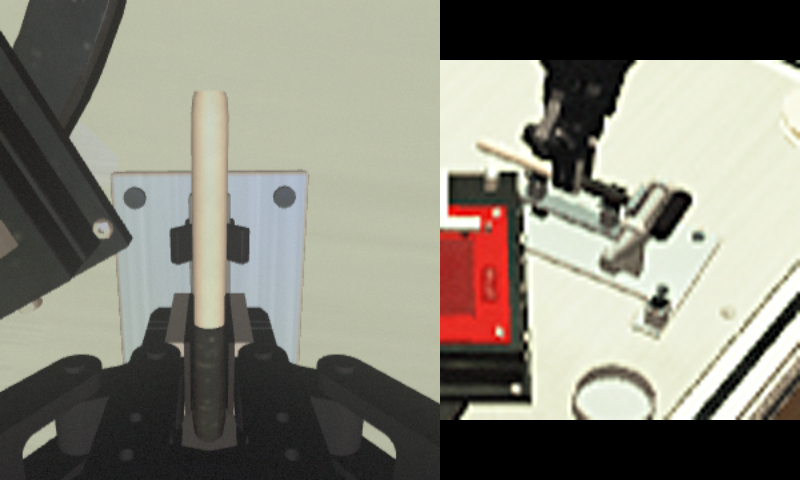

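```bash
python3 - <<'E'
from h import *
f='pics/w4.png'
t=ray(f,326.8,127.7,.047);a=ray(f,356.8,229.5,.0465);b=ray(f,356.8,256,.0465)
u=np.array([np.cos(.1115),np.sin(.1115),0])
print((t-a)@u,(t-b)@u,(a-b)@u, 'tail wrt TCP',(t-r.get_obs()['tcp_pos'])@u)
E
```

```text
0.04089403536820887 0.05270893310376066 0.011814897735551793 tail wrt TCP 0.07404779568789673
```

>>> apply_moves([
  [[0, 0, 0, 0.004, -0.001, 0, 1], [0, 0, 0, 0.004, -0.001, 0.003, 1], [0, 0, 0, 0.004, -0.001, 0.006, 1], [0, 0, 0, 0.004, -0.001, 0.006, 1]],
])

```text
clock: 8.53
tcp_pos: [0.5733, -0.2239, 0.0413]
orientation: [3.136, 0.172, 0.002]
contact_force: [1.5, -0.8, 1.7]
grip_width: 0.01
```

>>> apply_moves([
  [[0, 0, 0, 0, 0, 0.003, 1], [0, 0, 0, 0, 0, 0.006, 1], [0, 0, 0, 0, 0, 0.006, 1]],
])

```text
clock: 8.78
tcp_pos: [0.5735, -0.2243, 0.0405]
orientation: [3.135, 0.172, 0.002]
contact_force: [-3.8, -0.6, 15.4]
grip_width: 0.01
```

>>> apply_moves([
  [[0, 0, 0, 0, 0, -0.003, 1], [0, 0, 0, 0, 0, -0.003, 0.5], [0, 0, 0, 0, 0, -0.003, 0.2], [0, 0, 0, 0, 0, -0.003, 0.2], [0, 0, 0, 0, 0, -0.003, 0.2], [0, 0, 0, 0, 0, -0.003, 0.2], [0, 0, 0, 0, 0, -0.05, 0.2], [0, 0, 0, 0, 0, -0.1, 0.2], [0, 0, 0, 0, 0, -0.2, 0.2], [0, 0, 0, 0, 0, -0.3, 0.2], [0, 0, 0, 0, 0, -0.3, 0.2], [0, 0, 0, 0, 0, -0.3, 0.2]],
])

```text
clock: 9.78
tcp_pos: [0.5745, -0.224, 0.1612]
orientation: [3.135, 0.172, 0.008]
contact_force: [-0.1, 0.3, -1.2]
grip_width: 0.0343
```

```bash
python3 - <<'E'
from h import *
o=r.get_obs(); print(o['contact_force'],o['tcp_pos'],o['grip_width']); snap('wrist','pics/w5.png')
a=cv2.imread('pics/w5.png')[100:400,200:500]; cv2.imwrite('pics/c5.png',cv2.resize(a,(600,600),interpolation=2))
E
```

```text
[-0.12478685  0.25334298 -1.24497804] [ 0.57454553 -0.22401752  0.1612425 ] 0.03426980885996834
```

View pics/c5.png

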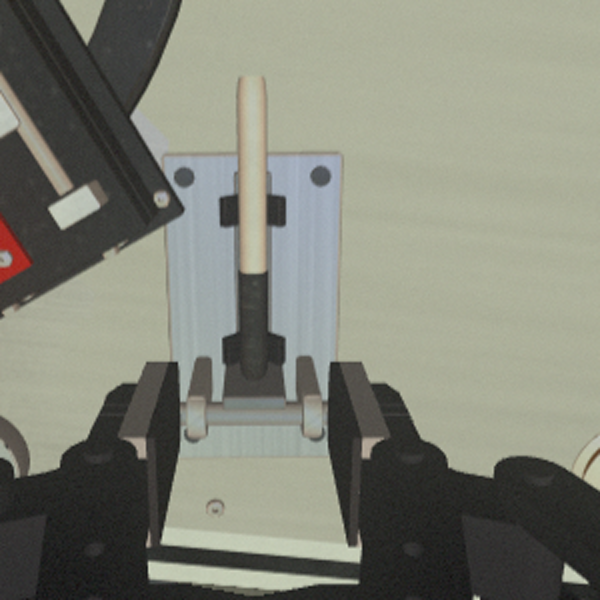

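```bash
python3 - <<'E'
from h import *
f='pics/w5.png'; g=lambda x,y,z:ray(f,200+x/2,100+y/2,z)
u=np.array([np.cos(.1115),np.sin(.1115),0]);v=np.array([-u[1],u[0],0]);S=np.array([.5114,-.2304,0])
for n,p in [('tail',g(252,77,.0445)),('cap',g(254,378,.0445)),('far saddle a',g(285,195,.0465)),('b',g(285,226,.0465)),('near a',g(285,334,.0465)),('near b',g(285,365,.0465)),('cheekR',g(313,435,.055)),('axle',g(255,413,.045))]: print(n,((p-S)@u).round(4),((p-S)@v).round(4))
E
```

```text
tail 0.1356 0.0
cap 0.0157 -0.0005
far saddle a 0.0923 -0.0125
b 0.0803 -0.0126
near a 0.0358 -0.0131
near b 0.0223 -0.0132
cheekR -0.005 -0.0246
axle -0.0001 -0.0009
```

The pen lies in both saddles, with its cap at stand x of about 15.7 mm, which is 3–4 mm from the foot plate. It has been released. Next is the lever.

```bash
cat >> h.py <<'E'
PS=.1115; SO=np.array([.5114,-.2304])
def st(x,y,z): c,s=np.cos(PS),np.sin(PS); return np.array([SO[0]+c*x-s*y,SO[1]+s*x+c*y,z])
YW=np.degrees(PS)-90
E
python3 - <<'E'
from h import *
goal(st(-.034,.063,.145),YW); goal(st(-.034,.063,.125),YW)
E
```

```text
turn [ 0.0002 -0.0004 -0.0005] shift [-0.2402 -0.1576  0.0348]
turn [ 0.0002 -0.0004 -0.0005] shift [-0.2403 -0.1576  0.0848]
```

>>> apply_moves([
  [[0, 0, 0, -0.08, -0.05, -0.03, 1], [0, 0, 0, -0.16, -0.1, -0.03, 1], [0, 0, 0, -0.24, -0.158, 0, 1], [0, 0, 0, -0.24, -0.158, 0.035, 1], [0, 0, 0, -0.24, -0.158, 0.05, 1], [0, 0, 0, -0.24, -0.158, 0.07, 1], [0, 0, 0, -0.24, -0.158, 0.085, 1], [0, 0, 0, -0.24, -0.158, 0.085, 1], [0, 0, 0, -0.24, -0.158, 0.085, 1]],
])

```text
clock: 10.58
tcp_pos: [0.4711, -0.1715, 0.1241]
orientation: [-3.136, -0.172, 0.0]
contact_force: [0.8, 0.2, 0.6]
grip_width: 0.0
```

```bash
python3 - <<'E'
from h import *
o=r.get_obs(); print(o['contact_force'],o['tcp_pos'],o['grip_width'])
for i,a in enumerate(np.radians(np.linspace(119.6,197.4,15))): 
    print(i,end=' '); goal(st(.075*np.cos(a)+.003,.063,.045+.075*np.sin(a)+.007-.003),YW,o=o)
E
```

```text
[0.83580371 0.15625956 0.59615452] [ 0.47110957 -0.17150745  0.12408641] 1.1680442580043057e-05
0 turn [-0.0002  0.0001 -0.0006] shift [-0.0014  0.      0.0247]
1 turn [-0.0002  0.0001 -0.0006] shift [-0.0167  0.0001  0.0344]
2 turn [-0.0002  0.0001 -0.0006] shift [-0.0311  0.0001  0.0456]
3 turn [-0.0002  0.0001 -0.0006] shift [-0.0443  0.0001  0.0581]
4 turn [-0.0002  0.0001 -0.0006] shift [-0.0562  0.0002  0.0719]
5 turn [-0.0002  0.0001 -0.0006] shift [-0.0667  0.0002  0.0867]
6 turn [-0.0002  0.0001 -0.0006] shift [-0.0757  0.0002  0.1024]
7 turn [-0.0002  0.0001 -0.0006] shift [-0.0832  0.0002  0.119 ]
8 turn [-0.0002  0.0001 -0.0006] shift [-0.089   0.0003  0.1362]
9 turn [-0.0002  0.0001 -0.0006] shift [-0.0932  0.0003  0.1539]
10 turn [-0.0002  0.0001 -0.0006] shift [-0.0956  0.0003  0.172 ]
11 turn [-0.0002  0.0001 -0.0006] shift [-0.0962  0.0003  0.1901]
12 turn [-0.0002  0.0001 -0.0006] shift [-0.0951  0.0003  0.2083]
13 turn [-0.0002  0.0001 -0.0006] shift [-0.0922  0.0003  0.2262]
14 turn [-0.0002  0.0001 -0.0006] shift [-0.0876  0.0003  0.2438]
```

>>> apply_moves([
  [[0, 0, 0, -0.001, 0, 0.018, 1], [0, 0, 0, -0.002, 0, 0.025, 1], [0, 0, 0, -0.009, 0, 0.03, 1], [0, 0, 0, -0.017, 0, 0.035, 1], [0, 0, 0, -0.024, 0, 0.04, 1], [0, 0, 0, -0.031, 0, 0.046, 1], [0, 0, 0, -0.038, 0, 0.052, 1], [0, 0, 0, -0.044, 0, 0.058, 1], [0, 0, 0, -0.05, 0, 0.065, 1], [0, 0, 0, -0.056, 0, 0.072, 1]],
])

```text
clock: 11.42
tcp_pos: [0.4457, -0.1747, 0.0956]
orientation: [3.136, 0.171, -0.007]
contact_force: [-6.7, -2.0, 8.6]
grip_width: -0.0
```

```bash
python3 - <<'E'
from h import *
o=r.get_obs(); print(o['contact_force'],o['tcp_pos']); snap('scene','pics/s6.png'); a=cv2.imread('pics/s6.png')[140:260,300:420]
cv2.imwrite('pics/c6.png',cv2.resize(a,(480,480),interpolation=2))
for i,a in enumerate(np.radians(np.linspace(119.6,197.4,15))): 
    if i>3: print(i,end=' '); goal(st(.075*np.cos(a)+.003,.063,.045+.075*np.sin(a)+.007-.003),YW,o=o)
E
```

```text
[-6.67356304 -1.97380207  8.58403361] [ 0.44574707 -0.17469737  0.09557551]
4 turn [ 0.0002  0.0015 -0.0009] shift [ 0.0077 -0.0009  0.0005]
5 turn [ 0.0002  0.0015 -0.0009] shift [-0.0027 -0.0008  0.0154]
6 turn [ 0.0002  0.0015 -0.0009] shift [-0.0117 -0.0008  0.0312]
7 turn [ 0.0002  0.0015 -0.0009] shift [-0.0191 -0.0008  0.0478]
8 turn [ 0.0002  0.0015 -0.0009] shift [-0.0249 -0.0008  0.0651]
9 turn [ 0.0002  0.0015 -0.0009] shift [-0.0289 -0.0008  0.0828]
10 turn [ 0.0002  0.0015 -0.0009] shift [-0.0313 -0.0008  0.1008]
11 turn [ 0.0002  0.0015 -0.0009] shift [-0.0318 -0.0008  0.119 ]
12 turn [ 0.0002  0.0015 -0.0009] shift [-0.0306 -0.0008  0.1371]
13 turn [ 0.0002  0.0015 -0.0009] shift [-0.0277 -0.0008  0.155 ]
14 turn [ 0.0002  0.0015 -0.0009] shift [-0.023  -0.0009  0.1726]
```

View pics/c6.png

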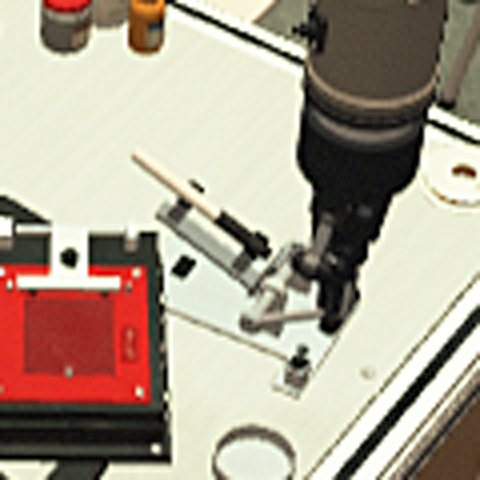

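The cradle is turning with the pen in it. I'll carry on.

>>> apply_moves([
  [[0, 0, 0, -0.005, 0, 0.007, 1], [0, 0, 0, -0.01, 0, 0.015, 1], [0, 0, 0, -0.015, 0, 0.023, 1], [0, 0, 0, -0.019, 0, 0.031, 1], [0, 0, 0, -0.023, 0, 0.039, 1], [0, 0, 0, -0.027, 0, 0.047, 1], [0, 0, 0, -0.03, 0, 0.056, 1], [0, 0, 0, -0.033, 0, 0.064, 1], [0, 0, 0, -0.035, 0, 0.073, 1], [0, 0, 0, -0.037, 0, 0.082, 1], [0, 0, 0, -0.039, 0, 0.091, 1], [0, 0, 0, -0.039, 0, 0.1, 1]],
])

```text
clock: 12.47
tcp_pos: [0.4326, -0.1754, 0.0553]
orientation: [-3.137, -0.173, -0.0]
contact_force: [-1.3, -0.2, 2.3]
grip_width: -0.0003
```

```bash
python3 - <<'E'
from h import *
o=r.get_obs(); print(o['contact_force'],o['tcp_pos'])
for i,a in enumerate(np.radians(np.linspace(119.6,197.4,15))): 
    if i>9: print(i,end=' '); goal(st(.075*np.cos(a)+.003,.063,.045+.075*np.sin(a)+.007-.003),YW,o=o)
E
```

```text
[-1.25379187 -0.17591929  2.29554056] [ 0.43261644 -0.17535583  0.05529773]
10 turn [-0.     -0.     -0.0005] shift [ 0.0011  0.0012 -0.    ]
11 turn [-0.     -0.     -0.0005] shift [0.0004 0.0012 0.0181]
12 turn [-0.     -0.     -0.0005] shift [0.0015 0.0012 0.0363]
13 turn [-0.     -0.     -0.0005] shift [0.0044 0.0012 0.0542]
14 turn [-0.     -0.     -0.0005] shift [0.009  0.0012 0.0718]
```

>>> apply_moves([
  [[0, 0, 0, 0, 0, 0.009, 1], [0, 0, 0, 0, 0, 0.018, 1], [0, 0, 0, 0.001, 0, 0.027, 1], [0, 0, 0, 0.002, 0, 0.036, 1], [0, 0, 0, 0.003, 0, 0.045, 1], [0, 0, 0, 0.005, 0, 0.054, 1], [0, 0, 0, 0.007, 0, 0.061, 1], [0, 0, 0, 0.009, 0, 0.067, 1], [0, 0, 0, 0.009, 0, 0.067, 1]],
])

```text
clock: 13.22
tcp_pos: [0.436, -0.175, 0.0292]
orientation: [3.137, 0.173, -0.002]
contact_force: [-5.0, 0.7, 14.2]
grip_width: -0.0001
```

>>> apply_moves([
  [[0, 0, 0, 0, 0, 0.003, 1], [0, 0, 0, 0, 0, 0.003, 1], [0, 0, 0, 0, 0, -0.05, 1], [0, 0, 0, 0, 0, -0.15, 1], [0, 0, 0, 0, 0, -0.25, 1], [0, 0, 0, 0, 0, -0.35, 1], [0, 0, 0, 0, 0, -0.45, 1], [0, 0, 0, 0, 0, -0.55, 1], [0, 0, 0, 0, 0, -0.55, 0.2], [0, 0, 0, 0, 0, -0.55, 0.2]],
])

```text
clock: 14.05
tcp_pos: [0.4383, -0.1756, 0.2516]
orientation: [3.134, 0.172, 0.01]
contact_force: [0.2, -0.6, -1.3]
grip_width: 0.0233
```

```bash
python3 - <<'E'
from h import *
o=r.get_obs(); print(o['contact_force'],o['tcp_pos'],o['joints'].round(2),o['grip_width'])
snap('scene','pics/s7.png'); snap('wrist','pics/w7.png');snap('top','pics/t7.png')
a=cv2.imread('pics/s7.png')[130:250,300:400]; b=cv2.imread('pics/t7.png')[225:295,350:420]
cv2.imwrite('pics/c7.png',np.hstack([cv2.resize(a,(400,480),interpolation=2),cv2.resize(b,(400,400),interpolation=2)[:, :400] if 0 else cv2.copyMakeBorder(cv2.resize(b,(400,400),interpolation=2),40,40,0,0,0)]))
E
```

```text
[ 0.1925166  -0.59834585 -1.260454  ] [ 0.43829591 -0.17555131  0.25159789] [ 0.65  0.14 -0.44  1.98  0.07  1.02 -1.28] 0.02334953797754708
```

View pics/c7.png

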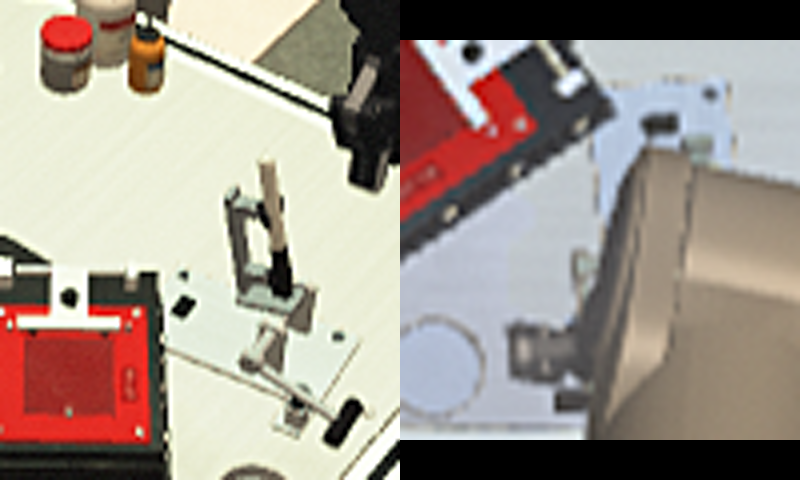

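The scene view shows the cradle upright at its stop and the pen standing in it, with its tail at about (366,170). I'll check that against the model and plan the grasp.

```bash
cat >> h.py <<'E'
def Rtilt(th):  # tool y along -stand y; fingers point down, leaning th towards stand +x at the top
    u=np.array([np.cos(PS),np.sin(PS),0]);v=np.array([-u[1],u[0],0])
    z=-(np.sin(th)*u+np.cos(th)*np.array([0,0,1])); y=-v
    return R.from_matrix(np.c_[np.cross(y,z),y,z])
def pen(p,h=-.0005,th=1.35): return st(p*np.cos(th)-h*np.sin(th),0,.045+p*np.sin(th)+h*np.cos(th))
E
python3 - <<'E'
from h import *
T=np.pi/2-1.35
for p in (.012,.058,.132): print(p,pen(p).round(4),proj('pics/s7.png',pen(p)).round(1),((proj('pics/s7.png',pen(p))-[300,130])*4).round(0),proj('pics/w7.png',pen(p)).round(0))
goal(pen(.20),Rt=Rtilt(T)); goal(pen(.106),Rt=Rtilt(T))
E
```

```text
0.012 [ 0.5145 -0.2301  0.0566] [371.6 204.1] [286. 296.] [393. 140.]
0.058 [ 0.5245 -0.2289  0.1015] [369.9 191.1] [279. 245.] [404. 127.]
0.132 [ 0.5406 -0.2271  0.1737] [366.9 169.2] [268. 157.] [433.  93.]
turn [-0.0003 -0.0698 -0.0004] shift [0.284  0.1587 0.0186]
turn [-0.0003 -0.0698 -0.0004] shift [0.2329 0.1589 0.248 ]
```

View pics/w7.png

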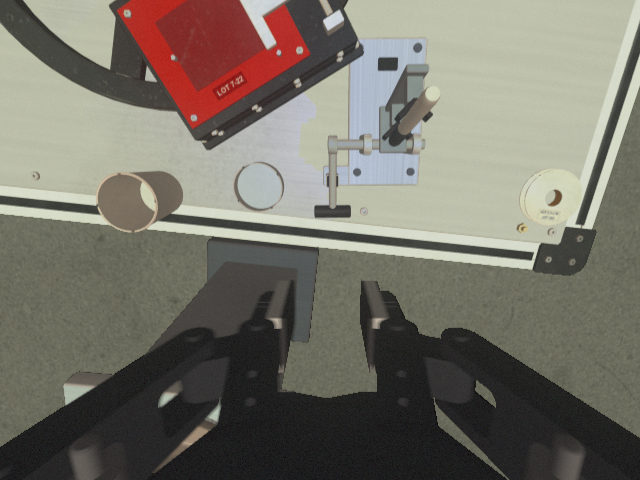

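The tail is at (433,93), exactly where the model puts it. The beaker rim is centred near (128,202). Next I'll approach along the pen axis.

>>> apply_moves([
  [[0, -0.035, 0, 0.08, 0.05, 0, 0.2], [0, -0.07, 0, 0.16, 0.1, 0, 0.2], [0, -0.07, 0, 0.284, 0.159, 0.018, 0.2], [0, -0.07, 0, 0.284, 0.159, 0.018, 0.2], [0, -0.07, 0, 0.284, 0.159, 0.018, 0.2], [0, -0.07, 0, 0.284, 0.159, 0.018, 0.2], [0, -0.07, 0, 0.284, 0.159, 0.018, 0.2], [0, -0.07, 0, 0.284, 0.159, 0.018, 0.2]],
])

```text
clock: 14.87
tcp_pos: [0.5548, -0.2255, 0.2417]
orientation: [3.106, 0.171, -0.344]
contact_force: [-0.1, -0.6, -0.7]
grip_width: 0.0347
```

```bash
python3 - <<'E'
from h import *
T=np.pi/2-1.35
o=r.get_obs(); print(o['contact_force'],o['tcp_pos'],o['joints'].round(2),o['grip_width'])
goal(pen(.106),Rt=Rtilt(T))
print('beaker',ray('pics/w7.png',128,202,.073))
d=snap('wrist','pics/w8.png'); print('pred',proj('pics/w8.png',pen(.132)))
E
```

```text
[-0.13077621 -0.56670523 -0.7159143 ] [ 0.55480467 -0.22550343  0.24168573] [ 0.52  0.49 -0.39  1.56  0.24  1.35 -1.39] 0.03474956095978248
turn [-0.0001  0.     -0.0004] shift [2.400e-03 2.000e-04 2.387e-01]
beaker [0.43076723 0.01454981 0.073     ]
pred [327.73979152 250.12895289]
```

>>> apply_moves([
  [[0, 0, 0, 0.002, 0, 0.04, 0.2], [0, 0, 0, 0.002, 0, 0.09, 0.2], [0, 0, 0, 0.002, 0, 0.14, 0.2], [0, 0, 0, 0.002, 0, 0.19, 0.2], [0, 0, 0, 0.002, 0, 0.22, 0.2], [0, 0, 0, 0.002, 0, 0.238, 0.2], [0, 0, 0, 0.002, 0, 0.238, 0.2], [0, 0, 0, 0.002, 0, 0.238, 0.2]],
])

```text
clock: 15.58
tcp_pos: [0.5365, -0.2281, 0.1494]
orientation: [3.106, 0.171, -0.342]
contact_force: [0.5, -0.2, 0.2]
grip_width: 0.0342
```

```bash
python3 - <<'E'
from h import *
T=np.pi/2-1.35
o=r.get_obs(); print(o['contact_force'],o['tcp_pos'],o['grip_width'])
goal(pen(.106),Rt=Rtilt(T)); snap('scene','pics/s8.png')
E
```

```text
[ 0.45361537 -0.16923554  0.20175439] [ 0.53650597 -0.22805208  0.14935561] 0.034171652801322505
turn [ 0.     -0.0005 -0.0005] shift [-0.0031 -0.0011  0.0034]
```

Close on the pen, then back off slightly along its axis.

>>> apply_moves([
  [[0, 0, 0, -0.003, 0, 0.002, 0.2], [0, 0, 0, -0.003, 0, 0.002, 1], [0, 0, 0, -0.003, 0, 0.002, 1], [0, 0, 0, -0.003, 0, 0.002, 1], [0, 0, 0, -0.003, 0, 0.002, 1], [0, 0, 0, -0.003, 0, 0.002, 1], [0, 0, 0, -0.003, 0, 0.002, 1], [0, 0, 0, -0.003, 0, 0.002, 1]],
], force=40)

```text
clock: 16.3
tcp_pos: [0.5354, -0.2285, 0.1488]
orientation: [3.105, 0.171, -0.341]
contact_force: [1.4, -1.7, 6.0]
grip_width: 0.0101
```

>>> apply_moves([
  [[0, 0, 0, -0.004, 0, -0.01, 1], [0, 0, 0, -0.01, 0, -0.025, 1], [0, 0, 0, -0.02, 0, -0.045, 1], [0, 0, 0, -0.06, 0, -0.06, 1], [0, 0, 0, -0.12, 0, -0.08, 1], [0, 0, 0, -0.18, 0, -0.12, 1], [0, 0, 0, -0.2, 0, -0.2, 1], [0, 0, 0, -0.2, 0, -0.28, 1], [0, 0, 0, -0.2, 0, -0.28, 1], [0, 0, 0, -0.2, 0, -0.28, 1]],
])

```text
clock: 17.13
tcp_pos: [0.4827, -0.234, 0.2773]
orientation: [3.105, 0.171, -0.336]
contact_force: [-0.1, -0.2, -0.8]
grip_width: 0.0096
```

```bash
python3 - <<'E'
from h import *
o=r.get_obs(); print(o['contact_force'],o['tcp_pos'],o['grip_width'],o['joints'].round(2)); snap('wrist','pics/w9.png'); snap('scene','pics/s9.png');snap('top','pics/t9.png')
goal([.43,.0145,.22],-84); goal([.47,.0,.24],-84)
a=cv2.imread('pics/w9.png')[80:440,120:520]; b=cv2.imread('pics/s9.png')[120:320,270:470]
cv2.imwrite('pics/c9.png',np.hstack([cv2.resize(a,(400,360)),cv2.resize(b,(360,360),interpolation=2)]))
E
```

```text
[-0.12143394 -0.22249854 -0.77221318] [ 0.48272177 -0.23400177  0.27727705] 0.009640872840793475 [ 0.6   0.35 -0.41  1.68  0.21  1.35 -1.33]
turn [-0.0001  0.0706  0.0017] shift [-0.0268 -0.6309  0.1449]
turn [-0.0001  0.0706  0.0017] shift [ 0.0553 -0.5839  0.0751]
```

View pics/c9.png

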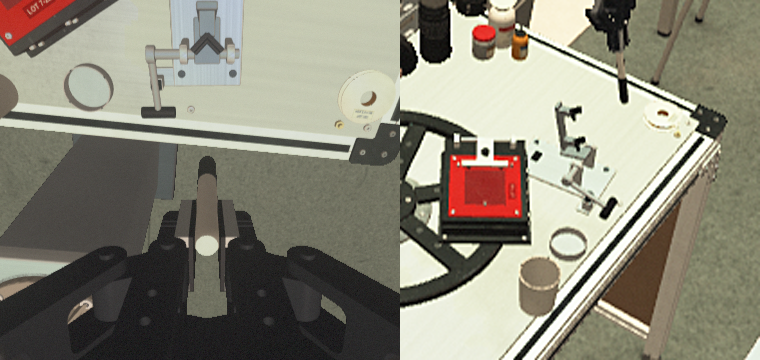

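The pen is held along the fingers, with its tail at w9 (326,326) and its cap at about (327,240). The beaker has not moved. I'll check how well the pen lines up in the hand.

```bash
python3 - <<'E'
from h import *
d=np.load('pics/w9.png.npz'); o=r.get_obs(); Rt=R.from_rotvec(o['orientation'])
for z in (-.03,-.024,.09,.096): 
  for x in (-.005,0,.005): print(z,x,proj('pics/w9.png',o['tcp_pos']+Rt.apply([x,0,z])).round(1))
c=cv2.cvtColor(d['pixels'],cv2.COLOR_BGR2GRAY)
print(c[225:262:2,327]); print(c[300:345:2,326])
# beaker rim from top
g=cv2.imread('pics/top0.png'); 
print('beaker base/rim top', ray('pics/top0.png',320,286,.073), 'w3', ray('pics/w3.png',87,277,.073))
E
```

```text
-0.03 -0.005 [327.5 342.7]
-0.03 0 [327.5 331.3]
-0.03 0.005 [327.5 319.6]
-0.024 -0.005 [327.4 334.4]
-0.024 0 [327.4 323.4]
-0.024 0.005 [327.4 312.1]
0.09 -0.005 [326.6 250. ]
0.09 0 [326.6 243.4]
0.09 0.005 [326.6 236.8]
0.096 -0.005 [326.6 247.5]
0.096 0 [326.6 241.1]
0.096 0.005 [326.6 234.6]
[214 116 122 113 115 107  51  52  46  48  48  46  48  46  68 102 102 102
 100]
[ 99 100  98 103 103 106 105 115 211 214 215 214 215 215 214 216 214 212
 113 113 110 112 112]
beaker base/rim top [0.42714989 0.0140407  0.073     ] w3 [0.4316156  0.01533226 0.073     ]
```

>>> apply_moves([
  [[0, 0.035, 0.001, -0.02, -0.08, 0, 1], [0, 0.07, 0.002, -0.025, -0.16, 0.03, 1], [0, 0.07, 0.002, -0.025, -0.24, 0.06, 1], [0, 0.07, 0.002, -0.025, -0.32, 0.09, 1], [0, 0.07, 0.002, -0.025, -0.4, 0.12, 1], [0, 0.07, 0.002, -0.025, -0.48, 0.145, 1], [0, 0.07, 0.002, -0.025, -0.56, 0.145, 1], [0, 0.07, 0.002, -0.025, -0.61, 0.145, 1], [0, 0.07, 0.002, -0.025, -0.631, 0.145, 1], [0, 0.07, 0.002, -0.025, -0.631, 0.145, 1], [0, 0.07, 0.002, -0.025, -0.631, 0.145, 1]],
])

```text
clock: 18.2
tcp_pos: [0.4313, 0.0136, 0.2199]
orientation: [3.136, 0.163, -0.002]
contact_force: [0.1, -0.1, -1.4]
grip_width: 0.0099
```

```bash
python3 - <<'E'
from h import *
o=r.get_obs(); print(o['contact_force'],o['tcp_pos'],o['grip_width'],o['joints'].round(2)); snap('wrist','pics/w10.png'); snap('scene','pics/s10.png')
for z in (.16,.10): goal([.431,.0148,z],-84)
a=cv2.imread('pics/w10.png')[180:480,180:480]; b=cv2.imread('pics/s10.png')[180:320,290:430]
cv2.imwrite('pics/c10.png',np.hstack([cv2.resize(a,(400,400)),cv2.resize(b,(400,400),interpolation=2)]))
E
```

```text
[ 0.10387519 -0.08544164 -1.43844178] [0.43133755 0.01355196 0.21991154] 0.00990256891609961 [ 0.4   0.13 -0.62  2.08  0.1   0.95 -1.73]
turn [ 0.0003  0.0003 -0.0011] shift [-0.0009 -0.0055  0.1502]
turn [ 0.0003  0.0003 -0.0011] shift [-0.0007 -0.0057  0.3002]
```

View pics/c10.png

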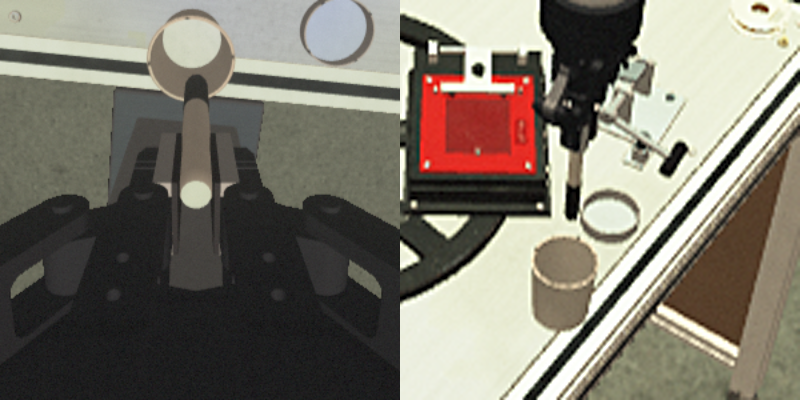

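```bash
python3 - <<'E'
from h import *
f='pics/w10.png'
for u,v in [(323.5,255),(323.5,191.5),(290.5,224),(357,222)]: print(ray(f,u,v,.073).round(4))
print(proj(f,[.431,.0148,.126]))
E
```

```text
[0.4021 0.0138 0.073 ]
[0.4591 0.0196 0.073 ]
[0.4277 0.0456 0.073 ]
[ 0.4355 -0.0123  0.073 ]
[325.60314134 240.88122277]
```

>>> apply_moves([
  [[0, 0, 0, -0.001, -0.007, 0.03, 1], [0, 0, 0, -0.001, -0.007, 0.07, 1], [0, 0, 0, -0.001, -0.007, 0.12, 1], [0, 0, 0, -0.001, -0.007, 0.17, 1], [0, 0, 0, -0.001, -0.007, 0.21, 1], [0, 0, 0, -0.001, -0.007, 0.25, 1], [0, 0, 0, -0.001, -0.007, 0.275, 1], [0, 0, 0, -0.001, -0.007, 0.29, 1], [0, 0, 0, -0.001, -0.007, 0.298, 1], [0, 0, 0, -0.001, -0.007, 0.298, 1], [0, 0, 0, -0.001, -0.007, 0.298, 1]],
])

```text
clock: 19.22
tcp_pos: [0.4314, 0.0169, 0.1017]
orientation: [3.137, 0.162, 0.001]
contact_force: [-0.1, -0.4, 0.2]
grip_width: 0.0093
```

>>> apply_moves([
  [[0, 0, 0, 0, 0, 0.005, 1], [0, 0, 0, 0, 0, 0.01, 1], [0, 0, 0, 0, 0, 0.01, 1], [0, 0, 0, 0, 0, 0.01, 1]],
])

```text
clock: 19.55
tcp_pos: [0.431, 0.017, 0.0974]
orientation: [3.137, 0.163, 0.0]
contact_force: [-0.4, -0.1, -0.1]
grip_width: 0.0097
```

>>> apply_moves([
  [[0, 0, 0, 0, 0, 0, 0.6], [0, 0, 0, 0, 0, 0, 0.4], [0, 0, 0, 0, 0, 0, 0], [0, 0, 0, 0, 0, 0, -0.4], [0, 0, 0, 0, 0, 0, -0.8], [0, 0, 0, 0, 0, 0, -0.8], [0, 0, 0, 0, 0, 0, -0.8], [0, 0, 0, 0, 0, -0.03, -0.8], [0, 0, 0, 0, 0, -0.1, -0.8], [0, 0, 0, 0, 0, -0.2, -0.8], [0, 0, 0, 0, 0, -0.3, -0.8], [0, 0, 0, 0, 0, -0.4, -0.8]],
])

```text
clock: 20.55
tcp_pos: [0.4302, 0.0174, 0.2589]
orientation: [3.137, 0.164, -0.001]
contact_force: [1.6, -1.7, -1.2]
grip_width: 0.0767
```

```bash
python3 - <<'E'
from h import *
o=r.get_obs(); print(o['contact_force'],o['tcp_pos'],o['grip_width'],o['clock']); snap('wrist','pics/w11.png'); snap('scene','pics/s11.png')
a=cv2.imread('pics/w11.png'); b=cv2.imread('pics/s11.png')[180:320,290:430]
cv2.imwrite('pics/c11.png',np.hstack([cv2.resize(a[180:480,180:480],(400,400)),cv2.resize(b,(400,400),interpolation=2)]))
E
```

```text
[ 1.56422925 -1.65033918 -1.15065487] [0.43024746 0.0173927  0.2588895 ] 0.07670165942856878 20.55
```

View pics/c11.png

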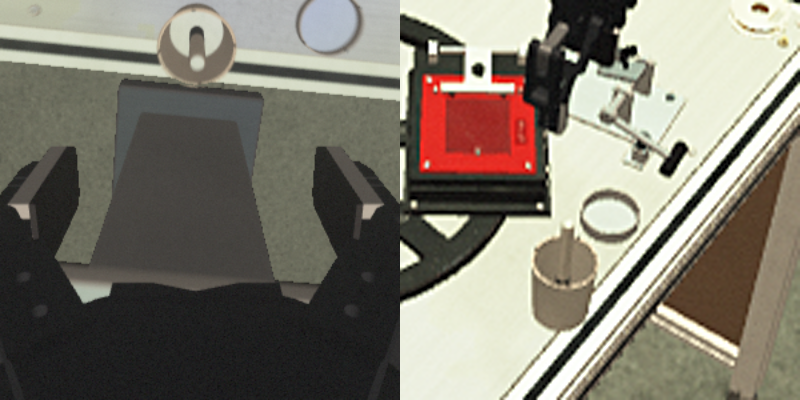

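The pen stands nearly upright in the beaker with the fingers clear of it. I'll wait a second and check that it stays at rest.

>>> apply_moves([
  [[0, 0, 0, 0, 0, 0, -0.8], [0, 0, 0, 0, 0, 0, -0.8], [0, 0, 0, 0, 0, 0, -0.8], [0, 0, 0, 0, 0, 0, -0.8], [0, 0, 0, 0, 0, 0, -0.8], [0, 0, 0, 0, 0, 0, -0.8], [0, 0, 0, 0, 0, 0, -0.8], [0, 0, 0, 0, 0, 0, -0.8], [0, 0, 0, 0, 0, 0, -0.8], [0, 0, 0, 0, 0, 0, -0.8], [0, 0, 0, 0, 0, 0, -0.8], [0, 0, 0, 0, 0, 0, -0.8]],
])

```text
clock: 21.65
tcp_pos: [0.4309, 0.0171, 0.2573]
orientation: [3.137, 0.163, 0.0]
contact_force: [-0.3, -0.5, 0.3]
grip_width: 0.077
```

```bash
python3 - <<'E'
from h import *
snap('scene','pics/s12.png'); d0=np.load('pics/s11.png.npz')['pixels'].astype(int); d1=np.load('pics/s12.png.npz')['pixels'].astype(int)
D=np.abs(d0-d1).max(2); print('beaker area',(D[230:300,320:380]>30).sum(), D[230:300,320:380].max())
s0=np.load('pics/scene0.png.npz')['pixels'].astype(int); E=np.abs(s0-d1).max(2)>40
for n,sl in [('tin',np.s_[240:270,350:378]),('beaker body',np.s_[270:300,330:360]),('reel',np.s_[172:195,400:430]),('blue reel+weight',np.s_[350:420,160:250]),('driver',np.s_[310:345,160:215]),('tweezers',np.s_[275:305,205:235])]: print(n,E[sl].sum())
print(r.get_obs()['clock'],r.get_obs()['contact_force'])
E
```

```text
beaker area 6 86
tin 5
beaker body 8
reel 0
blue reel+weight 0
driver 0
tweezers 5
21.7 [-0.42323877 -0.28537713  0.77184504]
```

```bash
python3 - <<'E'
from h import *
snap('scene','pics/s13.png'); g=lambda n:np.load(f'pics/{n}.png.npz')['pixels'].astype(int)
for a,b in (('s11','s12'),('s12','s13')):
    D=np.abs(g(a)-g(b)).max(2)[180:300,320:380]; print(a,b,[(x+320,y+180,D[y,x]) for y,x in np.argwhere(D>30)])
E
```

```text
s11 s12 [(np.int64(340), np.int64(180), np.int64(38)), (np.int64(341), np.int64(180), np.int64(224)), (np.int64(342), np.int64(180), np.int64(183)), (np.int64(373), np.int64(180), np.int64(255)), (np.int64(374), np.int64(180), np.int64(110)), (np.int64(341), np.int64(181), np.int64(59)), (np.int64(342), np.int64(181), np.int64(251)), (np.int64(343), np.int64(181), np.int64(38)), (np.int64(372), np.int64(181), np.int64(84)), (np.int64(373), np.int64(181), np.int64(255)), (np.int64(374), np.int64(181), np.int64(39)), (np.int64(342), np.int64(182), np.int64(183)), (np.int64(343), np.int64(182), np.int64(63)), (np.int64(369), np.int64(182), np.int64(35)), (np.int64(371), np.int64(182), np.int64(38)), (np.int64(372), np.int64(182), np.int64(217)), (np.int64(373), np.int64(182), np.int64(254)), (np.int64(343), np.int64(183), np.int64(48)), (np.int64(369), np.int64(183), np.int64(123)), (np.int64(370), np.int64(183), np.int64(182)), (np.int64(371), np.int64(183), np.int64(189)), (np.int64(372), np.int64(183), np.int64(245)), (np.int64(373), np.int64(183), np.int64(245)), (np.int64(342), np.
[... 22777 characters left out ...]
, (np.int64(348), np.int64(229), np.int64(45)), (np.int64(345), np.int64(230), np.int64(57)), (np.int64(346), np.int64(230), np.int64(86)), (np.int64(347), np.int64(230), np.int64(65)), (np.int64(346), np.int64(259), np.int64(34)), (np.int64(350), np.int64(259), np.int64(33)), (np.int64(350), np.int64(261), np.int64(31))]
s12 s13 [(np.int64(350), np.int64(258), np.int64(45)), (np.int64(346), np.int64(259), np.int64(41)), (np.int64(348), np.int64(259), np.int64(33)), (np.int64(350), np.int64(259), np.int64(42)), (np.int64(351), np.int64(259), np.int64(48)), (np.int64(346), np.int64(260), np.int64(32)), (np.int64(350), np.int64(261), np.int64(47)), (np.int64(350), np.int64(262), np.int64(32))]
```

The differences in the arm area are only the gripper. A few pixels also change at the pen's tail (346–351, 258–262), so I'll check whether the pen is still settling.

```bash
python3 - <<'E'
from h import *
import glob
def m(P):
    g=cv2.cvtColor(P,cv2.COLOR_BGR2GRAY).astype(float)[250:285,338:362]; return g
ref=None
for n in ['s11','s12','s13']:
    g=m(np.load(f'pics/{n}.png.npz')['pixels']); 
    if ref is None: ref=g
    print(n,cv2.phaseCorrelate(ref,g,cv2.createHanningWindow(g.shape[::-1],cv2.CV_64F)))
for i in range(6):
    d=r.grab_frame('scene'); g=m(d['pixels']); print(i,r.get_obs()['clock'],cv2.phaseCorrelate(ref,g,cv2.createHanningWindow(g.shape[::-1],cv2.CV_64F)), np.abs(g-ref).max().round())
w=r.grab_frame('wrist')['pixels']; w0=np.load('pics/w11.png.npz')['pixels']
s=np.s_[185:250,290:365]; print('wrist diff',(np.abs(w[s].astype(int)-w0[s].astype(int)).max(2)>40).sum())
E
```

```text
s11 ((0.0, 0.0), 1.0)
s12 ((0.0186852618405986, -0.11425087516415289), 1.0003671468043553)
s13 ((0.07910152218058286, -0.0033423803696095433), 1.0248019466209877)
0 21.8 ((-0.011025052650973421, -0.07883940073159934), 0.9875882387764731) 16.0
1 21.85 ((0.04607140301631141, -0.037607373479424666), 1.0059755133822597) 11.0
2 21.9 ((-0.010210080043325576, 0.08579843318655378), 0.9974807813375101) 20.0
3 21.95 ((-0.046474215527810614, -0.1402316067529199), 1.0118235155800102) 41.0
4 22.0 ((0.02744921982126236, -0.012846383724401278), 0.9971245097286636) 32.0
5 22.05 ((0.03580805804640974, -0.056964980525101794), 1.0361263279565132) 35.0
wrist diff 221
```

The pen shows no drift over 1.5 s, with shifts within 0.15 px and no trend. I'll hand in.

```bash
python3 -c "
from h import *
print(r.hand_in()); print(r.get_obs()['clock'])"
```

```text
the job is handed in; nothing more can be done
None
the job is handed in; nothing more can be done
```

The marker pen is standing upright in the white beaker, cap end down, and I handed the job in at about 22 s of the 66 s allowed. No verdict was reported.

- **Cradle:** I laid the pen in both V saddles with its cap about 3–4 mm from the foot plate (measured in the wrist image) and let go. I then pushed the lever bar over with the shut fingers until the force rose to about 14 N at the stop. Afterwards the pen's tail appeared within about a pixel of where it should be with the cradle fully up.
- **Beaker:** I took the pen by its upper end, lifted it out, and let go with the cap about 3 mm above the table, just off the beaker floor.
- **Last checks:** Over the final 1.5 s the pen showed only image noise of about 0.15 px and no drift. The beaker and the bystanders matched the starting picture to within a few pixels of noise. The open gripper was well above the pen, with no contact force beyond noise.
- **Did not agree:** A first wrist-to-start-picture triangulation put the saddles about 40 mm too high. A fit over all views gave 44 mm for the pen axis, and the contact when I set the pen down confirmed it. The last wrist-image comparison near the beaker showed 221 changed pixels; I put that down to small arm movement between the two pictures and did not check further.
- **Picture budget:** I viewed 13 pictures against the budget of 10, crops included.

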